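# Load the cell into the kitchen scale's battery cradle

### The arm

A 6-joint arm with a two-finger parallel gripper is mounted at the origin on a cart in front of the work surface, level with it; the furniture and walls round the work are solid. World frame = base frame: x ahead of the robot, y to its left, z up, the work surface at z = 0. Lengths are in mm, angles in rad, forces in N, time in s.
With the tool pointing down it reaches from about 400 to 925 mm from the base axis. Payload 12.5 kg.
Tool frame: the origin (TCP) lies between the finger pads; the fingertips stand 11 mm ahead of it and the grasp point (between the pads) lies 8 mm behind it (env.tip_extent is the distance from the TCP to the fingertips, in mm); x points along the fingers, z is the direction in which the jaws open and shut, and the axes are right-handed (so a half turn about x gives the same grasp; the last joint's range is limited). The gripper opens to 95 mm and grips with 3 to 60 N. Pads are 20 mm wide; open, the fingers measure 119 mm over their backs; the gripper's body (75 mm by 180 mm) begins 59 mm behind the grasp point.
Start: joints at [-1.235, 0.491, 1.559, -0, 1.092, -0.106], TCP at [267.253, -564.997, 225.661] pointing down, gripper open.
Joint ranges: [-3.1, 3.1], [-0.84, 2.19], [0.05, 2.79], [-1.13, 4.28], [0.06, 2.93], [-2.69, 2.69]. Speed limits (rad/s): [2.22, 2.22, 2.79, 3.14, 3.14, 3.14].

### API

Orientations are given as [roll, pitch, yaw] about the fixed x, y, z axes, in that order (R = Rz(yaw) Ry(pitch) Rx(roll)).
In Python, from cell import status, imaging, env gives the robot as it stands. The module is installed in compiled form; this text tells all that it offers.
- The arm moves only by the tool apply_moves, never from a script. Its argument "increments" is a list of rows, each a list of 5 numbers: the closure, from 0 (fully open) to 1 (shut), then the shift along the tool's x, y, z in mm, then the turn about the tool's x in degrees. A call has 1 to 10 rows; each row shifts and turns the commanded pose from where the row before left it, along the tool's axes as they then stand; what a row does not reach is not made up. A row lasts 1/10 s, in which the tool goes at most 50 mm and 8.59 degrees, less where a joint would pass 70% of its speed; a pose out of reach is approached as far as the arm can. A call with a gripper value outside its range is refused whole. The fingers move at their own pace and stop on an object; the grip force is fixed at half the most. Time passes only in rows, so rows that do not move let the fingers close. It gives the time, the measured TCP pose, the force and the opening at its end, in the units of the state.
- status.state(): the state, without advancing time (a new reading comes with each control period).
- imaging.read_camera(name): name is "scene" or "side" or "wrist"; returns a dict with "pixels" (480x640x3 uint8, red, green, blue), "fovy" (degrees; the focal length in pixels is half the picture's height over the tangent of half this angle, whatever the lens; pixels are square), "cx", "cy" (the principal point, pixels), "R" (3x3) and "t" (3): a world point X has camera coordinates R X + t. Camera axes: x right, y down, z forward; pixel columns grow to the right and rows downward; lengths in mm; the calibration is good to about 2 mm. A picture is of the moment at which its call begins. There is no depth.
- env.job_done(): hands the job in, once; it reports no verdict.
The state is a dict: "t": time; "joints": joint angles; "qvel": joint speeds; "tau": joint torques, N m; "eef_pos": TCP position; "tcp_rot": TCP orientation; "ft_force": force on the tool from outside, world axes, zero at the start; "moment": the same for the moment, N m; "opening": opening from 0.0 (shut) to 1.0 (fully open).
Only numpy, scipy, OpenCV 4.12 (cv2) and the standard library are available. Lean on these libraries where they do the work, as an engineer would, in place of code of your own. Each camera call takes 0.05 s, during which the arm holds its last target. There are 200 camera calls.

### The job

The kitchen scale lies upside down with its battery cradle open. Of the three loose battery cells take the middle-sized one and load it fully home: flat end against the coil spring, end with the nub against the contact under the retaining lip, lying level on the rails. Leave the other cells and everything else on the worktop where they are.

Things in the scene. Friction and masses are not known exactly. Their poses are not given: they have to be found in the camera images.
- cell: The middle-sized cell: a plain cylinder, 26 mm in diameter and 50 mm long including a nub 7.5 mm wide and 2 mm high at one end, about 65 g, lying on its side on the worktop. Origin on its axis at half its length; its x axis runs along the cell towards the nub. All three cells look alike but for their size.
- cell_nub (a point): Tip of the nub, on the cell's axis, 25 mm from the cell's origin along +x.
- cell_flat (a point): Centre of the flat end of the cell, 25 mm from the cell's origin along -x.
- slim_cell: A thin cell that does not belong here, 14.5 mm in diameter, 50 mm long, lying on its side; origin at its middle. Leave it.
- fat_cell: A thick cell that does not belong here, 34 mm in diameter, 61 mm long, lying on its side; origin at its middle. Leave it.
- scale: Kitchen scale lying on its steel pan, fixed, 165 x 135 mm, top 13 mm high (feet at the corners to 16 mm). Origin under its centre, z up; x runs along the cradle from the spring to the contact, roughly away from the robot. All x, y, z below are in this frame. The cradle's sides are open for fingers. With the cell home, its origin is at x 14, y 0, z 39 mm and the spring holds it on the contact.
- contact (a point): Point on the contact where the nub must touch: x 39, y 0, z 39 mm, on the inner face of a fixed wall 30 mm wide whose top is at z 56.5 mm.
- lip (a point): Tip of the retaining lip, x 33, y 0, z 55 mm: a rigid rounded ledge 24 mm wide on top of the contact wall that reaches 6 mm back over the cell (x 33 to 39, z 53.5 to 56.5 mm).
- rails (a point): Middle of the two round rails (18 mm apart, on a block 22 mm wide whose top is at z 23 mm) on which the cell lies: x 14, y 0, z 26 mm, the level of the cell's underside when home.
- spring_rest (a point): Centre of the spring plate's face when the spring is free: x -6, y 0, z 39 mm (does not move with the spring). The plate is a disc 18 mm wide. The gap from plate to lip is only 39 mm: the cell enters tilted 25 to 30 degrees, flat end low, pushes the plate back and is turned down past the lip (9 to 15 mm of travel). Housing behind: face at x -29, top at z 50 mm.
- spring (a joint): How far the spring plate is pushed back, in m: 0 free, 0.018 at its stop, 0.005 with the cell home. It pushes with 2.4 N plus 0.6 N per mm.
- sauce_dish: Small white sauce dish, 67 mm wide, 21 mm high; bystander. Origin under its centre.
- tape_roll: Roll of tape lying flat, 100 mm wide, 18 mm high; bystander. Origin under its centre.
- soup_spoon: White soup spoon, 130 x 42 x 19 mm; bystander. Origin under its centre.
- pepper: Steel pepper shaker, 58 mm wide, 95 mm high; bystander. Origin under its centre.
- spice: Spice jar, 47 mm wide, 98 mm high; bystander. Origin under its centre.
- marker: Marker pen lying flat, 135 mm long along its y, 17 mm wide; bystander. Origin under its centre.
Things that resemble listed ones, but are neither listed nor needed, are in the scene too. Several things look just like the scale: the one meant starts farthest to the robot's left.

How it is judged:
By the outcome, as a careful person would: the job done as asked, in the order asked, and still so for the second after the job is handed in, with the robot touching nothing.
It also fails if it takes over 48 s, if anything falls off the work surface, if the arm or the gripper's body presses on something with over 40 N, if the wrist force passes 120 N, or if a joint passes its speed limit or range.

## Working session

There is one attempt and no reset: what is moved stays moved. The work goes in short steps, Python scripts to look and compute and a tool call to move; the robot and the scene stay as the last step left them, time stands still between calls to the robot, and variables do not carry over. Pictures are saved under pics/ and viewed, about 8 in all and at most 12, crops included, and the job is handed in when it is done.

Besides the shell and the picture viewer there is one more tool, called after "Request:" in YAML: its name, and indented under it one key for each argument. apply_moves: Moves the arm, as the interface text tells. Its arguments: {"type":"object","properties":{"increments":{"type":"array"}},"required":["increments"]}

```bash
mkdir -p pics; cat > h.py <<'E'
import numpy as np, cv2
from cell import status, imaging, env
from scipy.spatial.transform import Rotation as Ro
def cam(n,fn=None):
    c=imaging.read_camera(n); c['f']=240/np.tan(np.radians(c['fovy'])/2)
    c['R']=np.array(c['R']);c['t']=np.array(c['t'])
    if fn: cv2.imwrite('pics/'+fn,cv2.cvtColor(c['pixels'],cv2.COLOR_RGB2BGR))
    return c
def ray(c,u,v):
    d=c['R'].T@np.array([(u-c['cx'])/c['f'],(v-c['cy'])/c['f'],1]); return -c['R'].T@c['t'],d
def at(c,u,v,z):
    o,d=ray(c,u,v); return o+d*(z-o[2])/d[2]
def proj(c,X):
    p=c['R']@np.array(X)+c['t']; return c['f']*p[:2]/p[2]+[c['cx'],c['cy']]
E
python3 - <<'E'
from h import *
np.set_printoptions(precision=3,suppress=True)
for n in ['scene','side','wrist']:
    c=cam(n,n+'0.png'); print(n,c['fovy'],c['cx'],c['cy'],-c['R'].T@c['t'],c['R'].tolist())
s=status.state(); print(s)
E
```

```text
scene 45.77090344240203 317.8521865741319 244.7145582168443 [  16.45   637.999 1176.597] [[-0.7625310395416363, -0.6468790448501062, 0.009690978762022276], [-0.5142385131553211, 0.5969510650702176, -0.615798812518616], [0.3925623075683099, -0.4745491831679276, -0.7878438344185329]]
side 47.58810211949317 331.1684078570287 235.9727725724959 [ -2.822 835.668 771.356] [[-0.8418810894453005, -0.5395630821372136, 0.010388052222837302], [-0.299626201411449, 0.4513242753369802, -0.8405537091223234], [0.4488433698542729, -0.7107588050007824, -0.5416286093364348]]
wrist 59.56689439836429 314.6074453281631 241.69966384432493 [ 336.288 -533.221  383.548] [[0.427874563382497, -0.9038381250554174, -4.1310387139979e-05], [-0.8715296024373059, -0.4125919049013133, 0.2649605104263274], [-0.23949845528878008, -0.1133338594869876, -0.9642592629620288]]
{'t': 0.15, 'joints': array([-1.235,  0.491,  1.559,  0.   ,  1.092, -0.106]), 'qvel': array([ 0.   , -0.001, -0.001,  0.   , -0.001, -0.   ]), 'tau': array([  0.002, -61.289, -25.828,   0.069,   0.047,  -0.   ]), 'eef_pos': array([ 267.188, -564.816,  225.186]), 'tcp_rot': array([3.032, 1.57 , 1.903]), 'ft_force': array([-0.158, -0.436, -0.46 ]), 'moment': array([-0.08 , -0.054, -0.008]), 'opening': 1.000193126706441}
```

View pics/scene0.png

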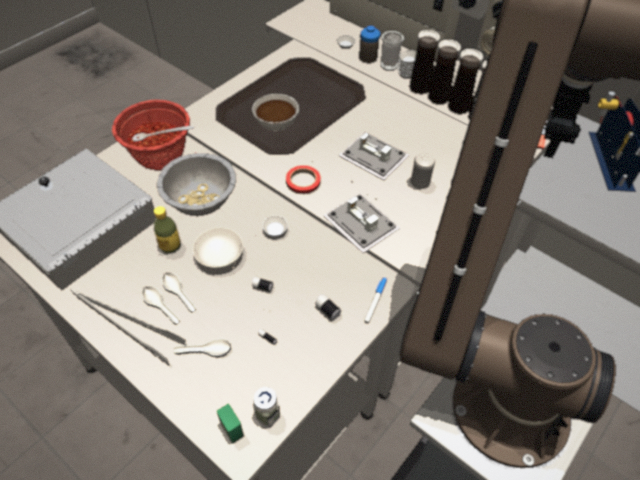

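View pics/side0.png

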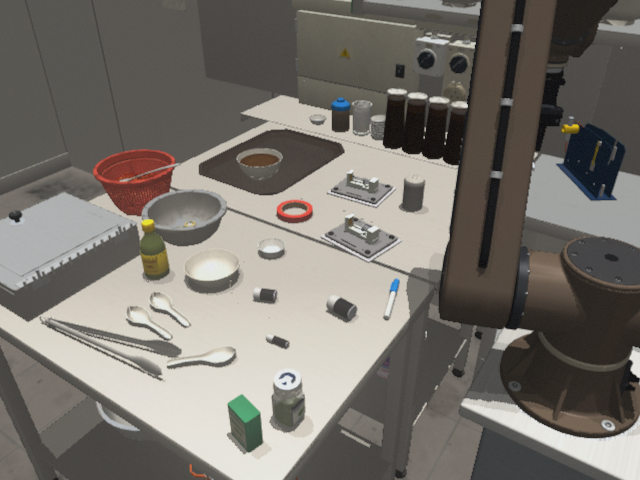

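Scene picture: scales at about (362,220) and (375,153). Cells: middle (262,285), slim (268,338), fat (328,307). The side view agrees. Next, rough coordinates and enlarged crops.

```bash
python3 - <<'E'
from h import *
np.set_printoptions(precision=1,suppress=True)
a=cam('scene');b=cam('side')
for n,p,q,z in [('scale',(362,220),(362,237),13),('scale2',(375,153),(362,188),13),('mid',(262,285),(265,295),13),('slim',(268,338),(278,341),7),('fat',(328,307),(342,307),17),('pepper/spice',(422,185),(413,208),0),('tape',(303,179),(295,210),9)]:
    print(n,at(a,*p,z),at(b,*q,z))
im=lambda c,x,y,w,h,s:cv2.resize(cv2.cvtColor(c['pixels'][y:y+h,x:x+w],cv2.COLOR_RGB2BGR),None,fx=s,fy=s,interpolation=cv2.INTER_CUBIC)
t=np.vstack([np.hstack([im(a,315,180,100,75,4),im(b,312,200,100,75,4)]),np.hstack([im(a,235,265,50,38,8)[:300],im(b,240,275,50,38,8)[:300]])])
cv2.imwrite('pics/z1.png',t)
E
```

```text
scale [ 560.8 -204.8   13. ] [ 557.  -199.2   13. ]
scale2 [ 691.5 -438.1   13. ] [ 691.6 -432.9   13. ]
mid [619.  122.6  13. ] [617.6 122.5  13. ]
slim [509.5 217.5   7. ] [510.4 216.5   7. ]
fat [453.9  67.5  17. ] [452.5  68.   17. ]
pepper/spice [ 517.  -431.5    0. ] [ 521.4 -429.7    0. ]
tape [ 785.  -219.7    9. ] [ 785.1 -221.5    9. ]
```

View pics/z1.png

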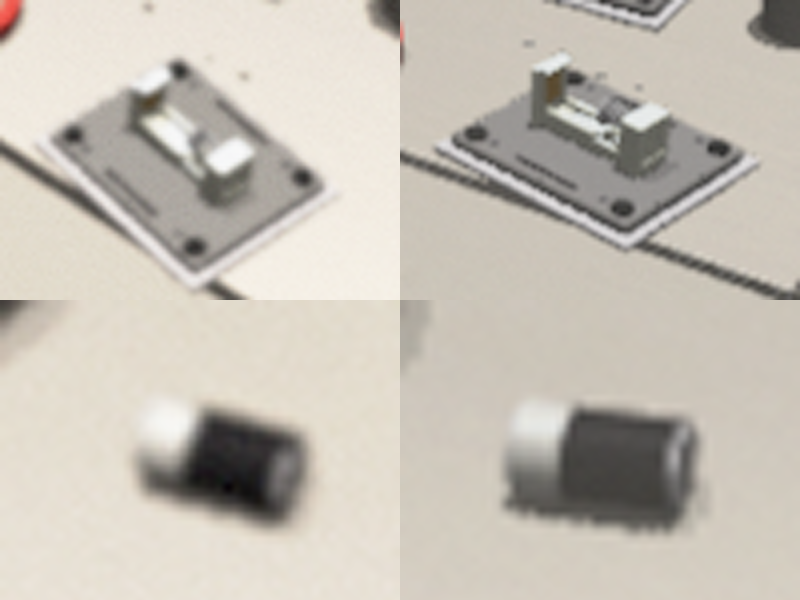

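Upper crops: the leftmost scale (y≈-205) has the tall lip wall at far upper left (crop 150,90) and the housing at (230,165). Lower crops: the cell has its white band at far left. Which end carries the nub still needs a close look. Going above the cell.

```bash
cat >> h.py <<'E'
np.set_printoptions(precision=2,suppress=True)
def tool():
    s=status.state(); return np.array(s['eef_pos']),Ro.from_euler('xyz',s['tcp_rot']).as_matrix(),s
def go(target,zdir=None):
    """print shift in present tool axes and turn deg so the tool z lies along zdir (mod 180)"""
    p,R,s=tool(); d=R.T@(np.array(target)-p); a=0
    if zdir is not None:
        v=R.T@np.array([*zdir,0]); a=np.degrees(np.arctan2(-v[1],v[2])); a=(a+90)%180-90
    print('pos',p,'toolz',R[:,2],'shift',d,'turn',a,'j6',s['joints'][5])
E
python3 -c "
from h import *
p,R,s=tool();print(R);go([600,105,220])"
```

```text
[[-0.    0.9   0.43]
 [ 0.    0.43 -0.9 ]
 [-1.    0.   -0.  ]]
pos [ 267.21 -564.91  225.4 ] toolz [ 0.43 -0.9  -0.  ] shift [   5.62  587.27 -463.28] turn 0 j6 -0.1056272759089126
```

Request:
apply_moves:
  increments:
    - [0,0,36,-29,0]
    - [0,0,36,-29,0]
    - [0,0,36,-29,0]
    - [0,0,36,-29,0]
    - [0,0,36,-29,0]
    - [0,0,36,-29,0]
    - [0,0,36,-29,0]
    - [0,0,36,-29,0]
    - [0,0,36,-29,0]
    - [0,0,36,-29,0]

```text
t: 1.25
eef_pos: [469.2, -147.1, 225.8]
tcp_rot: [0.462, 1.57, -0.667]
ft_force: [0.6, -1.0, -0.4]
opening: 0.999
```

Request:
apply_moves:
  increments:
    - [0,0,36,-29,0]
    - [0,0,36,-29,0]
    - [0,0,36,-29,0]
    - [0,0,36,-29,0]
    - [0,0,36,-29,0]
    - [0,0,36,-29,0]
    - [0,0,0,0,0]
    - [0,0,0,0,0]

```text
t: 2.05
eef_pos: [589.4, 101.5, 225.1]
tcp_rot: [-1.69, 1.57, -2.817]
ft_force: [-1.4, 0.1, 0.8]
opening: 1.001
```

```bash
python3 -c "
from h import *
p,R,s=tool();print(p,R,s['joints'],s['t']);c=cam('wrist','w1.png');print(proj(c,[618,122.5,13]))
import pickle;pickle.dump(c,open('w1.pkl','wb'))"
```

```text
[589.38 101.52 225.08] [[-0.    0.9   0.43]
 [-0.    0.43 -0.9 ]
 [-1.   -0.   -0.  ]] [ 0.06  0.45  1.63 -0.    1.06  1.19] 2.05
[305.65 174.78]
```

View pics/w1.png

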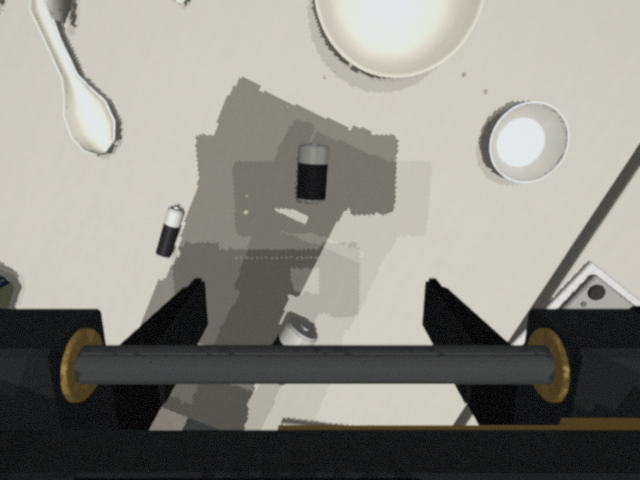

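Wrist view: the middle cell spans about (312,144)–(312,200) with its light end up. The slim cell shows a nub on its light end at (178,207). Zooming in to confirm the ends.

```bash
python3 -c "
from h import *
import pickle;c=pickle.load(open('w1.pkl','rb'))
im=cv2.cvtColor(c['pixels'][130:215,265:360],cv2.COLOR_RGB2BGR)
cv2.imwrite('pics/z2.png',np.clip(cv2.resize(im,None,fx=7,fy=7,interpolation=cv2.INTER_CUBIC).astype(float)*1.6,0,255).astype('uint8'))
for u,v,z in[(313,144,13),(312,201,13),(297,170,13),(328,170,13),(312,172,20)]: print(at(c,u,v,z))
print('dir of image up', at(c,312,144,13)-at(c,312,200,13))
"
```

```text
[644.56 127.96  13.  ]
[599.38 107.51  13.  ]
[618.51 131.1   13.  ]
[630.16 106.6   13.  ]
[623.26 118.78  20.  ]
dir of image up [44.   20.85  0.  ]
```

View pics/z2.png

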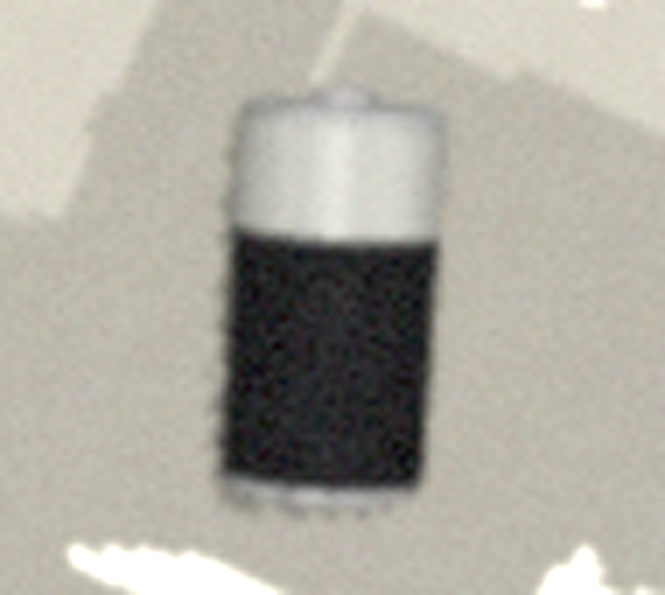

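Nub on the light end at pixel (314,143), flat end at about (310.7,200.7). Now the cell pose, and the scale pose from the scene and side feet/edges.

```bash
python3 -c "
from h import *
import pickle;c=pickle.load(open('w1.pkl','rb'))
n=at(c,314.1,143,13);f=at(c,310.7,200.7,13);print(n,f,np.linalg.norm(n-f)); u=(n-f)[:2];u/=np.linalg.norm(u);m=(n+f)/2;print(m,u,np.degrees(np.arctan2(u[1],u[0])))
go([*m[:2],100],[-u[1],u[0]])
"
```

```text
[645.73 127.47  13.  ] [599.13 108.67  13.  ] 50.2469633475609
[622.43 118.07  13.  ] [0.93 0.37] 21.96569957806762
pos [589.17 100.59 225.29] toolz [ 0.43 -0.9  -0.  ] shift [125.26  37.64  -1.56] turn 3.3828985182007045 j6 1.1872923524835195
```

Cell length measures 50.2 mm (given 50), centre (622.4,118.1), yaw 22°. Descending to the cell's mid-length and gripping.

Request:
apply_moves:
  increments:
    - [0,20,20,-1,3.4]
    - [0,35,17.5,0,0]
    - [0,45,0,0,0]
    - [0,45,0,0,0]
    - [0.3,35,0,0,0]
    - [0.3,20,0,0,0]
    - [0.3,11,0,0,0]
    - [0.3,0,0,0,0]
    - [0.3,0,0,0,0]

```text
t: 3.0
eef_pos: [623.9, 116.2, 15.7]
tcp_rot: [1.182, 1.569, -0.007]
ft_force: [-0.0, -0.4, 0.2]
opening: 0.703
```

```bash
python3 -c "
from h import *
p,R,s=tool();print(s['t']);go([622.4,118.1,14],[-.374,.927])
c=cam('wrist','w2.png')
import pickle;pickle.dump(c,open('w2.pkl','wb'))
for e in (-25,-10,10,25): print(proj(c,[622.4+e*.927,118.1+e*.374,13]))
"
```

```text
3.0
pos [623.95 116.15  15.73] toolz [ 0.37 -0.93  0.  ] shift [ 1.72 -0.71 -2.39] turn -0.09875410847064359 j6 1.269259683960157
[306.99 369.15]
[306.77 337.97]
[306.46 294.18]
[306.22 259.55]
```

View pics/w2.png

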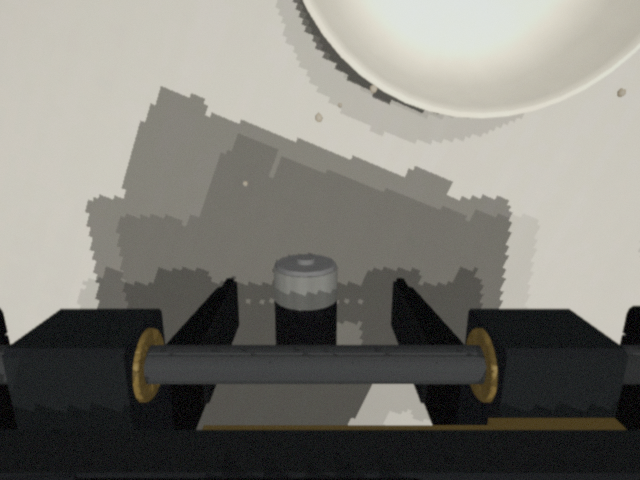

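The nub shows at (306,262) against a predicted (306,259.5), so the pose holds within 1–2 mm. Fingers straddle the cell. Closing and lifting.

Request:
apply_moves:
  increments:
    - [0.5,2,-1.5,-2.3,0]
    - [1,0,0,0,0]
    - [1,0,0,0,0]
    - [1,0,0,0,0]
    - [1,0,0,0,0]
    - [1,0,0,0,0]
    - [1,0,0,0,0]

```text
t: 3.75
eef_pos: [621.2, 118.3, 12.6]
tcp_rot: [0.401, 1.571, -0.787]
ft_force: [0.4, 0.3, 0.5]
opening: 0.267
```

```bash
python3 -c "
from h import *
p,R,s=tool();print(p,s['opening']*95,s['ft_force'])
a=cam('scene');b=cam('side')
im=lambda c,x,y,w,h,s:cv2.resize(cv2.cvtColor(c['pixels'][y:y+h,x:x+w],cv2.COLOR_RGB2BGR),None,fx=s,fy=s,interpolation=cv2.INTER_CUBIC)
cv2.imwrite('pics/z3.png',np.vstack([im(a,320,185,80,30*2+5,9)[:300*2,:],])[:590,:])
import pickle;pickle.dump((a,b),open('ab.pkl','wb'))
# corners of the steel pan white border: approx from crops z1 (scene origin 315,180 scale 4; side 312,200)
for n,u,v in [('L',40,140),('B',195,288),('R',335,192)]: print(n,at(a,315+u/4,180+v/4,0))
for n,u,v in [('L',437-400,150),('B',625-400,247),('R',758-400,165)]: print(n,at(b,312+u/4,200+v/4,0))
print('feet')
for n,u,v in [('l',72,134),('t',180,68),('r',302,177),('b',194,246)]: print(n,at(a,315+u/4,180+v/4,16))
for n,u,v in [('l',75,132),('t',175,77),('r',318,147),('b',222,207)]: print(n,at(b,312+u/4,200+v/4,16))
"
```

```text
[621.24 118.3   12.63] 25.322779024175766 [0.36 0.26 0.46]
L [ 654.71 -162.26    0.  ]
B [ 496.61 -130.34    0.  ]
R [ 474.59 -256.5     0.  ]
L [ 653.96 -156.08    0.  ]
B [ 498.33 -128.84    0.  ]
R [ 471.38 -255.89    0.  ]
feet
l [ 633.07 -169.66   16.  ]
t [ 614.85 -265.61   16.  ]
r [ 492.63 -240.59   16.  ]
b [ 511.52 -146.8    16.  ]
l [ 631.69 -166.9    16.  ]
t [ 612.84 -262.17   16.  ]
r [ 492.36 -237.97   16.  ]
b [ 510.23 -144.7    16.  ]
```

Gripped (opening 25 mm ≈ 26). Feet from both views give scale centre (562.4,-204.3), yaw ≈ -11.2°. Lifting and going above the cradle.

```bash
cat >> h.py <<'E'
C=np.array([562.4,-204.3]);YAW=-11.2
def S(x,y,z,C=None,yaw=None):
    C=globals()['C'] if C is None else C; a=np.radians(YAW if yaw is None else yaw)
    return [C[0]+x*np.cos(a)-y*np.sin(a),C[1]+x*np.sin(a)+y*np.cos(a),z]
def insc():
    p,R,s=tool(); a=np.radians(YAW); d=p[:2]-C
    return np.array([d[0]*np.cos(a)+d[1]*np.sin(a),-d[0]*np.sin(a)+d[1]*np.cos(a),p[2]]),s
E
python3 -c "
from h import *
a=np.radians(YAW);go(S(-40,0,150),[-np.sin(a),np.cos(a)])"
```

```text
pos [621.25 118.3   12.65] toolz [ 0.37 -0.93  0.  ] shift [-137.35 -208.47  255.5 ] turn 33.11096480343332 j6 1.272247965441731
```

Request:
apply_moves:
  increments:
    - [1,-30,0,0,0]
    - [1,-47,0,0,0]
    - [1,-36,-20,25,0]
    - [1,-24,-25,31,0]
    - [1,0,-31,38,0]
    - [1,0,-31,38,0]
    - [1,0,-31,38,0]
    - [1,0,-31,38,0]
    - [1,0,-31,38,0]
    - [1,0,-8.5,9.5,0]

```text
t: 4.85
eef_pos: [521.8, -200.3, 149.6]
tcp_rot: [-0.372, 1.57, -1.563]
ft_force: [0.3, -0.7, -1.3]
opening: 0.267
```

Request:
apply_moves:
  increments:
    - [1,0,0,0,8.3]
    - [1,0,0,0,8.3]
    - [1,0,0,0,8.3]
    - [1,0,0,0,8.2]
    - [1,0,0,0,0]
    - [1,0,0,0,0]

```text
t: 5.45
eef_pos: [523.2, -196.2, 149.6]
tcp_rot: [-1.431, 1.571, 3.09]
ft_force: [-0.5, -0.0, -0.1]
opening: 0.267
```

```bash
python3 -c "
from h import *
a=np.radians(YAW);go(S(-40,0,150),[-np.sin(a),np.cos(a)]); q,s=insc();print(q,s['opening'],s['t'])
c=cam('wrist','w3.png')
import pickle;pickle.dump(c,open('w3.pkl','wb'))
for X in [(33,12,56.5),(33,-12,56.5),(39,0,39),(-29,0,50),(60.5,48,16),(60.5,-48,16)]: print(X,proj(c,S(*X)))
"
```

```text
pos [ 523.16 -196.23  149.57] toolz [-0.19 -0.98  0.  ] shift [-0.43  0.06  0.29] turn 0.2785359878047018 j6 1.2844218886796073
[-40.06   0.29 149.57] 0.2671561881614844 5.45
(33, 12, 56.5) [294.97 132.18]
(33, -12, 56.5) [336.33 132.4 ]
(39, 0, 39) [315.62 121.87]
(-29, 0, 50) [315.05 233.15]
(60.5, 48, 16) [242.52  87.77]
(60.5, -48, 16) [388.84  88.58]
```

View pics/w3.png

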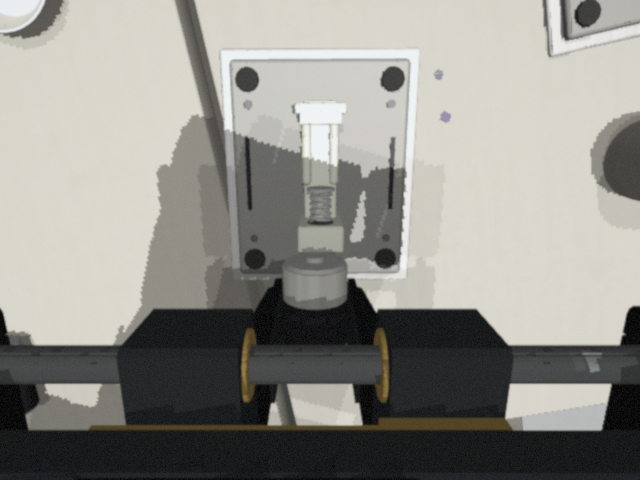

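Wrist view: scale feet at (247,79),(392,78),(255,258),(385,258), lip wall at about (295–345,103–124), spring at (320,205), held cell with its nub at (315,262). The scale lies ~8 mm beyond my estimate, so I'll fit its pose from pan corners and feet.

```bash
python3 -c "
from h import *
import pickle;from scipy.optimize import least_squares as ls
c=pickle.load(open('w3.pkl','rb'))
pan=[((82.5,67.5),(221,50.5)),((82.5,-67.5),(419.5,49.5)),((-82.5,67.5),(233.5,278.5)),((-82.5,-67.5),(408,278))]
ft=[((1,1),(247,79)),((1,-1),(392,78)),((-1,1),(255,258)),((-1,-1),(385,258))]
def r(p,which):
    o=[]
    if 'p' in which: 
        for (x,y),uv in pan: o+=list(proj(c,S(x,y,1,p[:2],p[2]))-uv)
    if 'f' in which:
        for (x,y),uv in ft: o+=list(proj(c,S(x*p[3],y*p[4],16,p[:2],p[2]))-uv)
    return o
for w in ('p','f','pf'):
    q=ls(r,[562,-204,-11.2,61,48],args=(w,));print(w,q.x,np.round(q.fun,1))
p=q.x
for X in [(33,12,56.5),(33,-12,56.5),(39,15,56.5),(-29,0,50),(-6,0,48)]: print(X,proj(c,S(*X,p[:2],p[2])))
im=cv2.cvtColor(c['pixels'][95:255,270:370],cv2.COLOR_RGB2BGR)
cv2.imwrite('pics/z4.png',cv2.resize(im,None,fx=3.7,fy=3.7,interpolation=cv2.INTER_CUBIC))
"
```

```text
p [ 565.61 -208.87  -10.61   61.     48.  ] [-0.8 -0.8  1.  -0.9  0.4  1.3 -0.6  0.9]
f [ 566.79 -208.35  -10.6    61.37   47.36] [-0.  -0.1  0.2  0.1  0.   0.3 -0.2 -0.3]
pf [ 566.21 -208.59  -10.61   61.48   47.38] [-1.4 -1.6  0.4 -1.7 -0.1  0.7 -1.1  0.3  0.5  0.6  0.7  0.8  0.5  1.2
  0.3  0.5]
(33, 12, 56.5) [300.34 124.25]
(33, -12, 56.5) [341.91 124.03]
(39, 15, 56.5) [294.97 113.42]
(-29, 0, 50) [321.06 226.16]
(-6, 0, 48) [320.97 189.38]
```

View pics/z4.png

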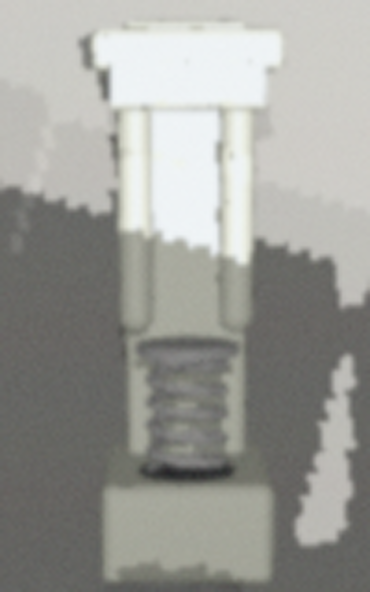

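The lip edge fits within 0.5 px of prediction, so the scale is at (566.2,-208.6), yaw -10.6°. Checking the cell's offset in the hand, and working out the shift to above the lip.

```bash
sed -i 's/^C=.*/C=np.array([566.2,-208.6]);YAW=-10.6/' h.py
python3 -c "
from h import *
import pickle
c=pickle.load(open('w3.pkl','rb'));p,R,s=tool()
for e in (24,25,26): print(proj(c,p+R[:,1]*e+[0,0,.4]))
im=c['pixels'][250:310,275:355].mean(2)
print('face rows at col316', im[:40,41].astype(int))
print('width row 295', im[42,:].astype(int))
a=np.radians(YAW);print(insc()[0]);go(S(13,0,80),[-np.sin(a),np.cos(a)])"
```

```text
[314.84 263.35]
[314.84 260.95]
[314.84 258.54]
face rows at col316 [120 114  98  93  91  91  90  98 113 129 134 132 128 115  99  95  94  95
  93  95 110 136 141 138 133 128 138 144 144 144 145 145 145 144 143 144
 144 144 142 144]
width row 295 [ 20  13  17  17   9  19  19  44  81  93 109 115 118 121 125 126 128 129
 131 131 133 135 135 138 141 140 137 139 140 139 137 138 140 142 142 145
 146 147 145 145 145 144 144 142 142 140 139 135 138 138 135 137 138 139
 137 141 138 138 137 135 139 135 133 129 127 124 120 117 114 111 107  90
  52  29  16  16  24  20   8   0]
[-44.61   4.17 149.57]
pos [ 523.12 -196.29  149.57] toolz [-0.19 -0.98 -0.  ] shift [69.56 57.64  3.83] turn -0.3442898515029924 j6 1.2846733655750135
```

The cell centre coincides with the TCP (nub row 260.7 against 260.95). Moving over the lip to tilt the cell on it.

Request:
apply_moves:
  increments:
    - [1,0,30,2,-0.3]
    - [1,20,27.6,1.8,0]
    - [1,38,0,0,0]
    - [1,16,0,0,0]
    - [1,3,0,0,0]
    - [1,0,0,0,0]
    - [1,0,0,0,0]

```text
t: 6.2
eef_pos: [579.4, -211.5, 73.8]
tcp_rot: [1.277, 1.569, -0.483]
ft_force: [-0.5, -0.7, -0.5]
opening: 0.268
```

```bash
python3 -c "
from h import *
a=np.radians(YAW);q,s=insc();print(q,s['ft_force'],s['t']);go(S(13,0,66.5),[-np.sin(a),np.cos(a)])"
```

```text
[13.54 -0.45 73.8 ] [-0.5  -0.65 -0.55] 6.2
pos [ 579.42 -211.54   73.8 ] toolz [-0.19 -0.98  0.  ] shift [ 7.3  -0.55 -0.45] turn -0.23268666772986535 j6 1.3028434135169626
```

Request:
apply_moves:
  increments:
    - [1,2,-0.5,-0.4,0]
    - [1,1.5,0,0,0]
    - [1,1.5,0,0,0]
    - [1,1.5,0,0,0]
    - [1,0.8,0,0,0]
    - [1,0,0,0,0]

```text
t: 6.8
eef_pos: [578.5, -210.9, 66.5]
tcp_rot: [1.145, 1.57, -0.615]
ft_force: [-4.7, 1.2, 10.6]
opening: 0.266
```

```bash
python3 -c "
from h import *
q,s=insc();print(q,s['ft_force'],s['moment'],s['opening'])"
```

```text
[12.52  0.01 66.54] [-4.69  1.2  10.63] [0.29 0.6  0.01] 0.2656740291151585
```

Request:
apply_moves:
  increments:
    - [1,1,1.2,0,0]
    - [1,1,1.2,0,0]
    - [1,1,1.2,0,0]
    - [1,0.8,1,0,0]
    - [1,0,0,0,0]
    - [1,0,0,0,0]

```text
t: 7.4
eef_pos: [582.1, -211.4, 62.8]
tcp_rot: [-1.62, 1.569, 2.903]
ft_force: [-9.7, 3.1, 14.5]
opening: 0.267
```

```bash
python3 -c "
from h import *
q,s=insc();print(q,s['ft_force'],s['moment'],s['opening'],s['t'])
b=cam('side');a=cam('scene');w=cam('wrist')
import pickle;pickle.dump((a,b,w),open('t1.pkl','wb'))
u,v=proj(b,S(14,0,50)).astype(int);x,y=u-40,v-40
g=lambda c,x,y,w,h,s:cv2.resize(cv2.cvtColor(c['pixels'][y:y+h,x:x+w],cv2.COLOR_RGB2BGR),None,fx=s,fy=s,interpolation=cv2.INTER_CUBIC)
print(x,y)
cv2.imwrite('pics/z5.png',np.hstack([g(b,x,y,80,100,5),g(w,255,60,120,150,3.3333)[:500]]))"
```

```text
[16.11  0.15 62.8 ] [-9.71  3.14 14.46] [ 0.47  1.54 -0.01] 0.2670640837798055 7.4
317 180
```

View pics/z5.png

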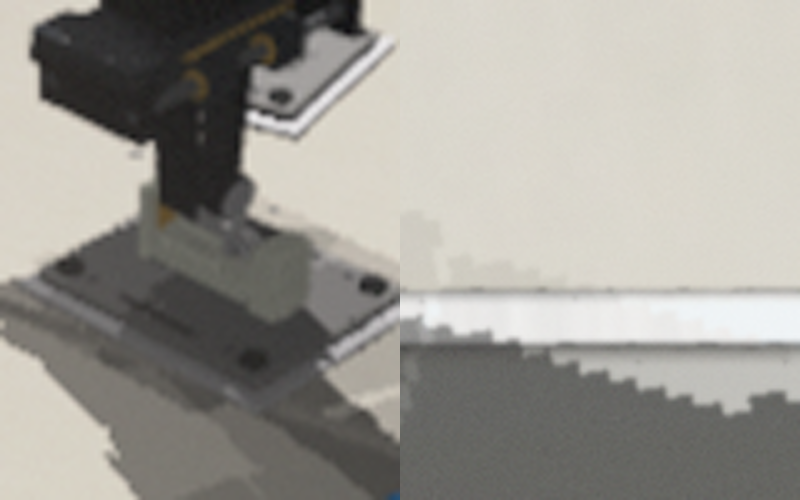

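Side crop: the flat end shows as a grey disc at crop (238,198), i.e. pixel (364.6,219.6), to the right of the finger. Comparing it with predictions for each tilt, with no further picture.

```bash
cat > tilt.py <<'E'
from h import *
def nose(c,p,R,th,dx=0):
    t=np.radians(th); ax=R[:,1]*np.cos(t)+np.array([0,0,np.sin(t)]); up=np.array([0,0,1])*np.cos(t)-R[:,1]*np.sin(t)
    ctr=p+[0,0,.4]+ax*dx
    return {'flat':proj(c,ctr-25*ax),'nub':proj(c,ctr+25*ax),'top':proj(c,ctr+23*ax+13*up),'bot':proj(c,ctr+23*ax-13*up)}
E
python3 -c "
from tilt import *
import pickle
a,b,w=pickle.load(open('t1.pkl','rb'));p,R,s=tool()
for th in (0,10,20,25,28,32,36): n=nose(w,p,R,th); print(th,'side flat',nose(b,p,R,th)['flat'],'wrist',n['nub'],n['top'],n['bot'])
col=int(round(n['nub'][0]));im=w['pixels'].mean(2)
print(col,[(r,int(im[r,col])) for r in range(215,345,2)])
"
```

```text
0 side flat [364.14 218.9 ] wrist [314.69 260.89] [314.72 277.07] [314.66 255.91]
10 side flat [363.96 220.31] wrist [314.7  265.32] [314.73 287.55] [314.67 254.54]
20 side flat [363.55 221.57] wrist [314.71 271.74] [314.73 299.51] [314.68 255.07]
25 side flat [363.26 222.13] wrist [314.71 275.66] [314.73 305.9 ] [314.69 256.1 ]
28 side flat [363.07 222.44] wrist [314.71 278.24] [314.73 309.83] [314.69 256.97]
32 side flat [362.79 222.82] wrist [314.72 281.91] [314.73 315.14] [314.69 258.43]
36 side flat [362.47 223.17] wrist [314.72 285.84] [314.73 320.5 ] [314.7  260.23]
315 [(215, 98), (217, 103), (219, 111), (221, 121), (223, 154), (225, 159), (227, 149), (229, 111), (231, 110), (233, 108), (235, 108), (237, 111), (239, 107), (241, 109), (243, 112), (245, 111), (247, 145), (249, 163), (251, 165), (253, 160), (255, 159), (257, 156), (259, 159), (261, 142), (263, 100), (265, 98), (267, 101), (269, 97), (271, 100), (273, 101), (275, 123), (277, 133), (279, 122), (281, 103), (283, 104), (285, 105), (287, 101), (289, 104), (291, 122), (293, 132), (295, 127), (297, 136), (299, 140), (301, 142), (303, 116), (305, 107), (307, 104), (309, 106), (311, 106), (313, 105), (315, 106), (317, 102), (319, 106), (321, 106), (323, 129), (325, 139), (327, 124), (329, 40), (331, 22), (333, 17), (335, 15), (337, 14), (339, 20), (341, 21), (343, 20)]
```

```bash
python3 -c "
from h import *
import pickle
a,b,w=pickle.load(open('t1.pkl','rb'))
cv2.imwrite('pics/z6.png',cv2.resize(cv2.cvtColor(w['pixels'][200:350,220:410],cv2.COLOR_RGB2BGR),None,fx=4,fy=4,interpolation=cv2.INTER_CUBIC))"
```

```text
(no output)
```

View pics/z6.png

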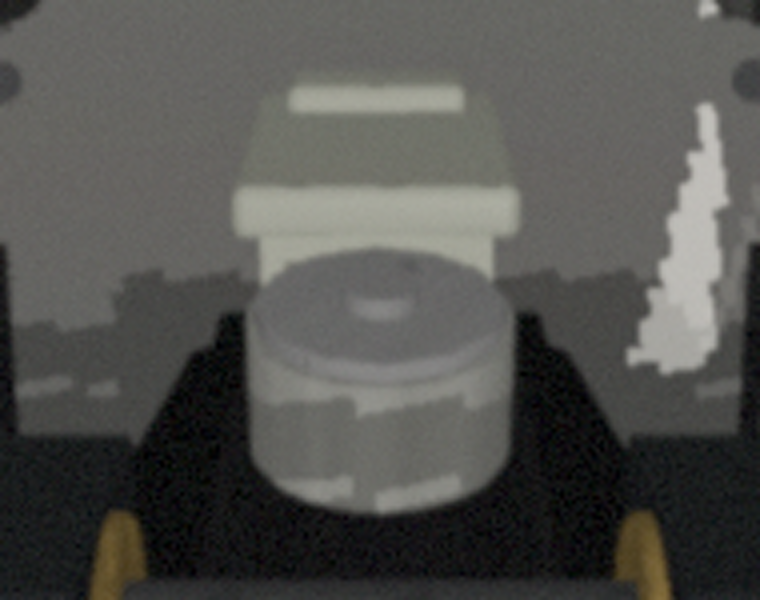

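Wrist crop: the cell's nub face spans rows 261.8–295, so it tilted only ~10° and slid in the grip. I'll fit that, and locate the housing's rear edge, where a longer lever with free space below can tilt it further.

```bash
cat >> tilt.py <<'E'
from scipy.optimize import least_squares as ls
def ctrpose(p,R,th,dx,dz):
    t=np.radians(th); ax=R[:,1]*np.cos(t)+np.array([0,0,np.sin(t)]); up=np.array([0,0,1])*np.cos(t)-R[:,1]*np.sin(t)
    return p+R[:,1]*dx+[0,0,dz],ax,up
def fit(c,p,R,bot,top,width,nub=None):
    def r(q):
        k,ax,up=ctrpose(p,R,*q); f=k+23*ax
        ang=np.linspace(0,2*np.pi,73); P=np.array([proj(c,f+13*(np.cos(a)*R[:,2]+np.sin(a)*up)) for a in ang])
        o=[P[:,1].min()-bot,P[:,1].max()-top,np.ptp(P[:,0])-width]
        if nub: o.append(proj(c,k+25*ax)[1]-nub)
        return o
    s=ls(r,[15,0,0]); print('tilt, dx, dz',s.x,'res',s.fun)
E
python3 -c "
from tilt import *
import pickle
a,b,w=pickle.load(open('t1.pkl','rb'));c=pickle.load(open('w3.pkl','rb'));p,R,s=tool()
fit(w,p,R,261.7,295.2,65.7); fit(w,p,R,261.7,295.2,65.7,275.5); fit(w,p,R,261.7,294,65.7,274.5)
x=np.arange(-60,-28,2); print([(k,round(proj(c,S(k,0,50))[1],1)) for k in x])
print([proj(c,S(-35,y,50))[0].round(1) for y in (-12,-11,11,12)])
"
```

```text
tilt, dx, dz [10.16 -4.03 -2.34] res [0. 0. 0.]
tilt, dx, dz [10.21 -4.53 -2.73] res [ 0.83  0.9  -0.19 -1.73]
tilt, dx, dz [ 9.07 -4.32 -2.29] res [ 0.72  0.76 -0.16 -1.48]
[(np.int64(-60), np.float64(272.6)), (np.int64(-58), np.float64(269.6)), (np.int64(-56), np.float64(266.7)), (np.int64(-54), np.float64(263.8)), (np.int64(-52), np.float64(260.9)), (np.int64(-50), np.float64(257.9)), (np.int64(-48), np.float64(254.9)), (np.int64(-46), np.float64(252.0)), (np.int64(-44), np.float64(249.0)), (np.int64(-42), np.float64(246.0)), (np.int64(-40), np.float64(243.0)), (np.int64(-38), np.float64(239.9)), (np.int64(-36), np.float64(236.9)), (np.int64(-34), np.float64(233.8)), (np.int64(-32), np.float64(230.8)), (np.int64(-30), np.float64(227.7))]
[np.float64(340.0), np.float64(338.4), np.float64(303.8), np.float64(302.2)]
```

Request:
apply_moves:
  increments:
    - [1,-12,0,0,0]
    - [1,-12,-8,0,0]
    - [1,0,-30,0,0]
    - [1,0,-35,0,0]
    - [1,0,-11,0,0]
    - [1,16,0,0,0]
    - [1,8,0,0,0]
    - [1,3,0,0,0]
    - [1,0,0,0,0]

```text
t: 8.45
eef_pos: [500.8, -195.9, 58.3]
tcp_rot: [-1.744, 1.57, 2.779]
ft_force: [-0.1, 0.2, -1.0]
opening: 0.269
```

```bash
cat > m.py <<'E'
from tilt import *
q,s=insc();print(q,s['ft_force'],s['opening'],s['t']);w=cam('wrist');im=w['pixels'].mean(2);print([int(x) for x in im[240:340:2,315]])
E
python3 m.py
```

```text
[-66.67   0.46  58.31] [-0.14  0.16 -1.01] 0.268659340324813 8.45
[160, 164, 159, 161, 159, 161, 161, 161, 159, 159, 155, 113, 86, 98, 99, 98, 100, 117, 133, 130, 107, 103, 102, 102, 97, 126, 134, 128, 136, 139, 112, 107, 106, 107, 106, 103, 107, 106, 104, 104, 133, 143, 133, 98, 28, 22, 18, 11, 22, 14]
```

Request:
apply_moves:
  increments:
    - [1,2,-0.7,0,0]
    - [1,1.5,-0.5,0.4,0]
    - [1,1.5,-0.5,0,0]
    - [1,1.5,-0.3,0,0]
    - [1,1.5,0,0,0]
    - [1,0,0,0,0]

```text
t: 9.1
eef_pos: [498.8, -195.9, 51.3]
tcp_rot: [1.289, 1.569, -0.472]
ft_force: [-1.2, 1.8, 9.5]
opening: 0.267
```

```bash
python3 m.py
```

```text
[-68.56   0.08  51.34] [-1.17  1.8   9.53] 0.2672871965389701 9.1
[160, 161, 162, 161, 162, 160, 161, 160, 159, 159, 158, 133, 109, 108, 106, 103, 106, 105, 106, 106, 110, 123, 128, 117, 112, 114, 114, 111, 110, 112, 112, 102, 93, 101, 105, 104, 104, 102, 103, 104, 111, 136, 138, 117, 103, 104, 105, 76, 24, 17]
```

Request:
apply_moves:
  increments:
    - [1,1.5,0,0,0]
    - [1,1.5,0,0,0]
    - [1,1.5,0,0,0]
    - [1,1.0,0,0,0]
    - [1,0,0,0,0]

```text
t: 9.65
eef_pos: [498.7, -195.9, 45.9]
tcp_rot: [1.211, 1.57, -0.55]
ft_force: [-1.7, 1.7, 9.5]
opening: 0.268
```

```bash
python3 m.py; python3 -c "
from h import *
c=cam('wrist');import pickle;pickle.dump(c,open('t2.pkl','wb'))
b=cam('side');u,v=proj(b,S(-70,0,45)).astype(int)
g=lambda c,x,y,w,h,s:cv2.resize(cv2.cvtColor(c['pixels'][y:y+h,x:x+w],cv2.COLOR_RGB2BGR),None,fx=s,fy=s,interpolation=cv2.INTER_CUBIC)
print(u,v)
cv2.imwrite('pics/z7.png',np.hstack([g(c,255,220,120,150,4),g(b,u-25,v-40,50,100,6)]))"
```

```text
[-68.72   0.04  45.88] [-1.67  1.68  9.52] 0.2684527138084158 9.65
[161, 163, 163, 160, 161, 161, 161, 162, 159, 160, 158, 158, 159, 152, 118, 115, 115, 117, 119, 117, 115, 116, 114, 116, 115, 113, 116, 123, 123, 119, 120, 119, 104, 91, 93, 91, 91, 95, 95, 97, 98, 100, 102, 108, 130, 131, 113, 104, 102, 104]
382 234
```

View pics/z7.png

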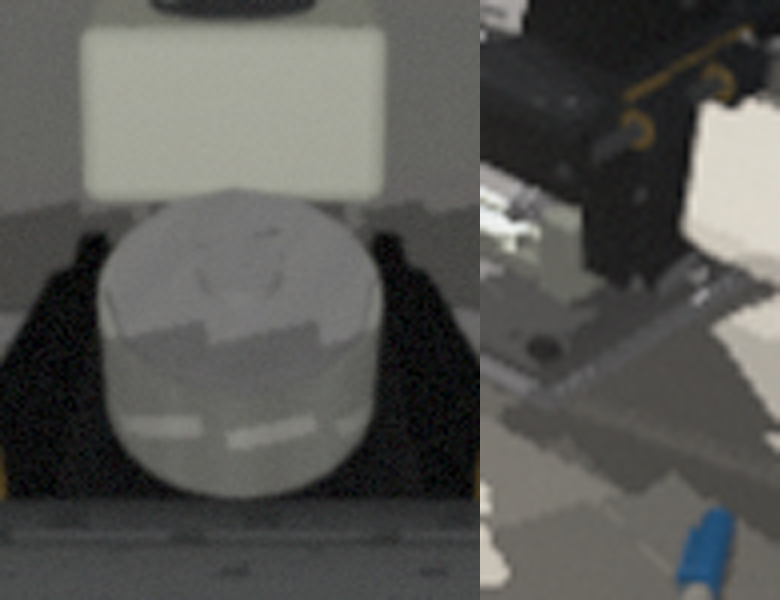

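Crop: the nub face now spans rows 267–318, width ~71 px: a clearly larger tilt, with the nub edge resting on the housing's rear edge. Fitting.

```bash
python3 -c "
from tilt import *
import pickle
w=pickle.load(open('t2.pkl','rb'));p,R,s=tool()
fit(w,p,R,267,318,71); fit(w,p,R,267,318,71,287)
def two(dz,bot,top):
    def r(q):
        k,ax,up=ctrpose(p,R,q[0],q[1],dz);f=k+23*ax;ang=np.linspace(0,2*np.pi,73)
        P=np.array([proj(w,f+13*(np.cos(a)*R[:,2]+np.sin(a)*up)) for a in ang]);return [P[:,1].min()-bot,P[:,1].max()-top,(np.ptp(P[:,0])-71)*.0]
    x=ls(r,[20,0]).x;q=insc()[0];t=np.radians(x[0]);c0=np.array([q[0]+x[1],q[2]+dz]);lo=c0+[23*np.cos(t)+13*np.sin(t),23*np.sin(t)-13*np.cos(t)]
    # height of the underside line above the housing edge (-46,50)
    d=np.array([-46,50])-c0; print(dz,x,'centre',c0,'lower corner',lo,'edge in body',d[0]*np.cos(t)+d[1]*np.sin(t),-d[0]*np.sin(t)+d[1]*np.cos(t))
for dz in (0,2,4,6,8): two(dz,267,318)
"
```

```text
tilt, dx, dz [23.42 -2.99  5.64] res [ 0. -0.  0.]
tilt, dx, dz [23.43 -3.    5.63] res [ 0.02  0.02 -0.01 -0.04]
0 [25.46 -4.67] centre [-73.38  45.91] lower corner [-47.02  44.06] edge in body 26.478129783746503 -8.073811333848493
2 [24.73 -4.08] centre [-72.79  47.91] lower corner [-46.46  45.72] edge in body 25.206076639741745 -9.305087558424772
4 [24.01 -3.48] centre [-72.19  49.91] lower corner [-45.89  47.39] edge in body 23.963322934560736 -10.57147730616442
6 [23.3  -2.88] centre [-71.59  51.91] lower corner [-45.32  49.06] edge in body 22.750083293714145 -11.871774569387204
8 [22.59 -2.28] centre [-70.98  53.91] lower corner [-44.76  50.74] edge in body 21.566559468738113 -13.204827930078663
```

Fit is consistent with the housing edge: tilt ≈23°, cell centre ≈ TCP + (-2.5, +7) mm. The geometry at 23° still clears the lip with about 15 mm of spring travel. Lifting over and into the entry pose.

Request:
apply_moves:
  increments:
    - [1,-15,0,0,0]
    - [1,-20,0,0,0]
    - [1,0,25,0,0]
    - [1,0,35,0,0]
    - [1,0,22,0,0]
    - [1,0,2.5,0,0]
    - [1,12,0,0,0]
    - [1,6,0,0,0]
    - [1,0,0,0,0]
    - [1,0,0,0,0]

```text
t: 10.8
eef_pos: [580.8, -211.7, 61.8]
tcp_rot: [-1.748, 1.57, 2.774]
ft_force: [-0.1, -0.8, -1.2]
opening: 0.268
```

```bash
python3 m.py;python3 -c "
from h import *
a=np.radians(YAW);go(S(16,0,57),[-np.sin(a),np.cos(a)])"
```

```text
[14.93 -0.39 61.76] [-0.11 -0.85 -1.16] 0.2680830876314194 10.8
[110, 109, 119, 158, 166, 163, 159, 158, 150, 157, 161, 155, 125, 113, 114, 117, 114, 117, 105, 108, 113, 114, 115, 113, 115, 114, 122, 124, 119, 117, 115, 95, 93, 93, 91, 90, 91, 95, 95, 95, 101, 102, 109, 132, 132, 111, 100, 103, 101, 103]
pos [ 581.   -211.83   62.06] toolz [-0.19 -0.98 -0.  ] shift [ 5.06  0.86 -0.46] turn -0.30011314208132944 j6 1.304793448996544
```

Request:
apply_moves:
  increments:
    - [1,2.5,0.9,-0.4,0]
    - [1,2.5,0,0,0]
    - [1,0,0,0,0]

```text
t: 11.15
eef_pos: [582.3, -211.5, 56.7]
tcp_rot: [-1.598, 1.57, 2.924]
ft_force: [0.5, -0.2, -1.5]
opening: 0.267
```

```bash
python3 m.py
```

```text
[16.35  0.08 56.74] [ 0.45 -0.2  -1.46] 0.2671413217835782 11.15
[113, 109, 110, 112, 109, 114, 144, 162, 164, 159, 160, 157, 155, 132, 115, 112, 117, 114, 118, 112, 115, 113, 113, 115, 113, 112, 122, 123, 122, 119, 121, 117, 101, 93, 93, 93, 91, 99, 95, 98, 102, 101, 102, 110, 133, 129, 102, 100, 104, 102]
```

No contact yet. Pushing back on the spring plate.

Request:
apply_moves:
  increments:
    - [1,0,-2,0,0]
    - [1,0,-2,0,0]
    - [1,0,-2,0,0]
    - [1,0,-1.5,0,0]
    - [1,0,0,0,0]

```text
t: 11.7
eef_pos: [575.6, -210.4, 57.4]
tcp_rot: [1.351, 1.569, -0.41]
ft_force: [5.3, -1.4, -1.0]
opening: 0.267
```

```bash
python3 m.py
```

```text
[ 9.58 -0.04 57.42] [ 5.27 -1.39 -1.02] 0.2667412489064405 11.7
[163, 162, 158, 150, 157, 161, 158, 160, 160, 163, 156, 126, 119, 116, 115, 115, 115, 116, 103, 109, 116, 116, 114, 114, 116, 112, 117, 125, 119, 117, 118, 94, 93, 91, 93, 91, 89, 94, 95, 97, 102, 101, 108, 132, 131, 110, 102, 103, 101, 102]
```

5.3 N on the plate, about 5 mm of travel, as expected. Descending past the lip.

Request:
apply_moves:
  increments:
    - [1,2,-0.8,0,0]
    - [1,2,0,0,0]
    - [1,2,0,0,0]
    - [1,2,0,0,0]
    - [1,0,0,0,0]

```text
t: 12.25
eef_pos: [575.9, -210.8, 51.0]
tcp_rot: [1.298, 1.566, -0.463]
ft_force: [3.7, -0.6, 13.7]
opening: 0.264
```

```bash
python3 m.py
```

```text
[ 9.9  -0.37 51.05] [ 3.65 -0.58 13.74] 0.26419603209567855 12.25
[144, 162, 165, 162, 159, 156, 154, 162, 160, 160, 161, 160, 160, 148, 116, 116, 118, 118, 104, 110, 116, 117, 117, 116, 116, 115, 117, 120, 122, 119, 121, 115, 115, 104, 91, 92, 93, 93, 95, 94, 99, 102, 101, 102, 102, 101, 102, 101, 102, 100]
```

13.7 N upward: the nub shoulder sits on the lip edge, about 1–2 mm short. Raising, moving back a little more, then down again.

Request:
apply_moves:
  increments:
    - [1,-4,0,0,0]
    - [1,-3,-2,0,0]
    - [1,0,-2,0,0]
    - [1,0,-1.0,0,0]
    - [1,1.5,0,0,0]
    - [1,1.5,0,0,0]
    - [1,2,0,0,0]
    - [1,1.5,0,0,0]
    - [1,0,0,0,0]

```text
t: 13.2
eef_pos: [571.7, -210.1, 51.2]
tcp_rot: [1.316, 1.564, -0.445]
ft_force: [9.0, -1.6, 7.8]
opening: 0.265
```

```bash
python3 m.py
```

```text
[ 5.64 -0.49 51.23] [ 8.98 -1.63  7.77] 0.2650449487471817 13.2
[155, 160, 160, 164, 160, 162, 161, 158, 148, 155, 161, 164, 143, 117, 114, 117, 114, 113, 97, 113, 116, 114, 114, 114, 118, 116, 120, 124, 119, 116, 119, 119, 118, 103, 92, 90, 92, 99, 96, 97, 103, 99, 104, 101, 107, 104, 102, 101, 103, 101]
```

```bash
python3 -c "
from tilt import *
import pickle
w=cam('wrist');pickle.dump(w,open('t3.pkl','wb'));p,R,s=tool()
im=w['pixels'].mean(2)
print('lip edge',proj(w,S(33,0,56.5)),proj(w,S(33,12,56.5)),'wall back',proj(w,S(39,0,56.5)))
print([(r,int(im[r,315])) for r in range(200,325,2)])
for row in (262,285,295): print(row,[int(x) for x in im[row,270:362:2]])
"
```

```text
lip edge [312.99 258.72] [281.69 258.88] wall back [312.9  243.61]
[(200, 100), (202, 107), (204, 117), (206, 153), (208, 162), (210, 158), (212, 120), (214, 110), (216, 110), (218, 107), (220, 111), (222, 109), (224, 109), (226, 110), (228, 121), (230, 159), (232, 166), (234, 162), (236, 162), (238, 158), (240, 153), (242, 159), (244, 160), (246, 160), (248, 159), (250, 160), (252, 159), (254, 159), (256, 146), (258, 153), (260, 163), (262, 160), (264, 143), (266, 118), (268, 113), (270, 116), (272, 115), (274, 111), (276, 98), (278, 112), (280, 114), (282, 114), (284, 117), (286, 114), (288, 115), (290, 114), (292, 121), (294, 122), (296, 119), (298, 117), (300, 119), (302, 115), (304, 117), (306, 106), (308, 91), (310, 93), (312, 96), (314, 98), (316, 96), (318, 99), (320, 103), (322, 102), (324, 104)]
262 [100, 99, 98, 103, 99, 101, 99, 97, 105, 140, 153, 158, 157, 148, 131, 151, 158, 144, 136, 136, 124, 132, 162, 161, 162, 159, 155, 150, 130, 145, 157, 160, 156, 143, 115, 100, 101, 104, 101, 102, 98, 99, 99, 101, 97, 101]
285 [70, 62, 14, 0, 23, 29, 109, 118, 117, 118, 115, 115, 113, 116, 112, 114, 118, 115, 113, 114, 114, 116, 115, 115, 114, 112, 113, 114, 119, 121, 119, 117, 117, 116, 117, 115, 115, 116, 115, 89, 20, 21, 15, 31, 62, 71]
295 [16, 8, 16, 10, 27, 110, 101, 115, 113, 115, 112, 118, 118, 119, 115, 116, 117, 117, 117, 118, 117, 118, 122, 124, 118, 116, 118, 115, 118, 115, 114, 115, 114, 115, 116, 118, 116, 115, 111, 120, 80, 23, 12, 13, 6, 16]
```

The lip edge is at row ~257 and the cell's lower edge at row 265 with a gap between, so the shoulder now clears the lip. The upward force is friction on the plate. Continuing down.

Request:
apply_moves:
  increments:
    - [1,2,0,0,0]
    - [1,2,0,0,0]
    - [1,2,0,0,0]
    - [1,0,0,0,0]

```text
t: 13.7
eef_pos: [571.8, -210.2, 45.3]
tcp_rot: [1.315, 1.564, -0.446]
ft_force: [9.4, -2.1, 9.7]
opening: 0.266
```

```bash
cat > m2.py <<'E'
from tilt import *
import pickle
q,s=insc();print(q,s['ft_force'],s['opening'],s['t']);w=cam('wrist');im=w['pixels'].mean(2);pickle.dump(w,open('t4.pkl','wb'))
print('lip edge',proj(w,S(33,0,56.5))[1]);print([(r,int(im[r,313])) for r in range(230,340,2)])
E
python3 m2.py
```

```text
[ 5.78 -0.55 45.3 ] [ 9.42 -2.14  9.69] 0.2664923352868986 13.7
lip edge 263.8613991505405
[(230, 109), (232, 123), (234, 157), (236, 166), (238, 163), (240, 162), (242, 160), (244, 155), (246, 158), (248, 163), (250, 160), (252, 160), (254, 161), (256, 158), (258, 161), (260, 155), (262, 125), (264, 105), (266, 111), (268, 111), (270, 111), (272, 113), (274, 111), (276, 112), (278, 111), (280, 111), (282, 111), (284, 113), (286, 119), (288, 127), (290, 118), (292, 113), (294, 113), (296, 116), (298, 115), (300, 116), (302, 112), (304, 114), (306, 119), (308, 98), (310, 94), (312, 100), (314, 103), (316, 105), (318, 102), (320, 101), (322, 103), (324, 105), (326, 105), (328, 128), (330, 136), (332, 120), (334, 107), (336, 104), (338, 97)]
```

The shoulder is now under the lip level (lip edge at row 262 overlaps the face; nub row ~288 is clear of it). Going on, easing forward 2 mm to keep off the spring's stop.

Request:
apply_moves:
  increments:
    - [1,1.5,1,0,0]
    - [1,1.5,0.8,0,0]
    - [1,1.5,0,0,0]
    - [1,0,0,0,0]

```text
t: 14.15
eef_pos: [573.3, -210.5, 40.6]
tcp_rot: [1.312, 1.564, -0.449]
ft_force: [9.1, -2.0, 7.6]
opening: 0.264
```

```bash
python3 m2.py
```

```text
[ 7.36 -0.51 40.6 ] [ 9.05 -1.95  7.61] 0.26388089297488954 14.15
lip edge 272.08447115021346
[(230, 112), (232, 111), (234, 111), (236, 108), (238, 114), (240, 146), (242, 162), (244, 166), (246, 164), (248, 161), (250, 159), (252, 155), (254, 159), (256, 160), (258, 160), (260, 161), (262, 161), (264, 161), (266, 160), (268, 156), (270, 126), (272, 103), (274, 108), (276, 109), (278, 111), (280, 108), (282, 111), (284, 126), (286, 125), (288, 116), (290, 112), (292, 112), (294, 116), (296, 113), (298, 114), (300, 113), (302, 118), (304, 108), (306, 92), (308, 100), (310, 104), (312, 104), (314, 105), (316, 106), (318, 105), (320, 103), (322, 107), (324, 120), (326, 134), (328, 131), (330, 105), (332, 107), (334, 106), (336, 85), (338, 27)]
```

Request:
apply_moves:
  increments:
    - [1,1.5,0,-0.4,0]
    - [1,1.5,0,0,0]
    - [1,1.5,0,0,0]
    - [1,0,0,0,0]

```text
t: 14.6
eef_pos: [573.2, -210.0, 35.9]
tcp_rot: [1.303, 1.565, -0.458]
ft_force: [9.0, -2.3, 4.8]
opening: 0.269
```

```bash
python3 m2.py
```

```text
[ 7.13 -0.05 35.89] [ 9.02 -2.31  4.78] 0.26887328759603873 14.6
lip edge 275.91820115773027
[(230, 110), (232, 110), (234, 107), (236, 108), (238, 111), (240, 112), (242, 129), (244, 156), (246, 163), (248, 166), (250, 161), (252, 161), (254, 157), (256, 150), (258, 160), (260, 162), (262, 161), (264, 160), (266, 161), (268, 159), (270, 161), (272, 155), (274, 117), (276, 115), (278, 128), (280, 123), (282, 111), (284, 109), (286, 112), (288, 110), (290, 108), (292, 110), (294, 115), (296, 131), (298, 128), (300, 125), (302, 140), (304, 139), (306, 123), (308, 107), (310, 107), (312, 107), (314, 107), (316, 106), (318, 109), (320, 105), (322, 108), (324, 108), (326, 112), (328, 139), (330, 128), (332, 42), (334, 19), (336, 18), (338, 17)]
```

Tilt is dropping (nub row 278, rim 296), so the rails are levelling the cell. Continuing down.

Request:
apply_moves:
  increments:
    - [1,1.5,0,0,0]
    - [1,1.5,0,0,0]
    - [1,1.0,0,0,0]
    - [1,0,0,0,0]

```text
t: 15.05
eef_pos: [573.1, -209.9, 32.0]
tcp_rot: [1.316, 1.565, -0.445]
ft_force: [7.5, -2.4, 7.0]
opening: 0.267
```

```bash
python3 m2.py
```

```text
[ 6.98  0.01 32.01] [ 7.51 -2.43  7.01] 0.26699205976989204 15.05
lip edge 279.47622916210685
[(230, 106), (232, 110), (234, 109), (236, 108), (238, 109), (240, 111), (242, 108), (244, 115), (246, 145), (248, 161), (250, 165), (252, 162), (254, 159), (256, 159), (258, 154), (260, 155), (262, 161), (264, 160), (266, 160), (268, 159), (270, 159), (272, 159), (274, 160), (276, 150), (278, 110), (280, 105), (282, 107), (284, 105), (286, 128), (288, 133), (290, 127), (292, 133), (294, 141), (296, 143), (298, 144), (300, 141), (302, 134), (304, 108), (306, 110), (308, 107), (310, 107), (312, 108), (314, 108), (316, 107), (318, 108), (320, 105), (322, 106), (324, 89), (326, 32), (328, 16), (330, 21), (332, 13), (334, 21), (336, 26), (338, 20)]
```

```bash
python3 -c "
from tilt import *
import pickle
w=pickle.load(open('t4.pkl','rb'));p,R,s=tool()
for th in (0,2,4,6,8):
  t=np.radians(th);zc=26+25*np.sin(t)+13*np.cos(t)
  for dx in (-4,-2,0):
    k,ax,up=ctrpose(p,R,th,dx,zc-p[2]); print(th,dx,'rim',proj(w,k+23*ax+13*up)[1],'x of shoulder',insc()[0][0]+dx+23*np.cos(t)-13*np.sin(t),'z',zc+23*np.sin(t)+13*np.cos(t))
cv2.imwrite('pics/z8.png',cv2.resize(cv2.cvtColor(w['pixels'][225:345,230:400],cv2.COLOR_RGB2BGR),None,fx=4.5,fy=4.5,interpolation=cv2.INTER_CUBIC))
"
```

```text
0 -4 rim 293.77212631947447 x of shoulder 26.00731228853752 z 52.0
0 -2 rim 288.4952834981807 x of shoulder 28.00731228853752 z 52.0
0 0 rim 283.18059164477546 x of shoulder 30.00731228853752 z 52.0
2 -4 rim 296.8085931454321 x of shoulder 25.53960785284421 z 53.65933734421654
2 -2 rim 291.4894731611058 x of shoulder 27.53960785284421 z 53.65933734421654
2 0 rim 286.1318145960892 x of shoulder 29.53960785284421 z 53.65933734421654
4 -4 rim 299.94186674809237 x of shoulder 25.04445128583985 z 55.28497604647344
4 -2 rim 294.5814314520067 x of shoulder 27.04445128583985 z 55.28497604647344
4 0 rim 289.1817717604546 x of shoulder 29.04445128583985 z 55.28497604647344
6 -4 rim 303.168318546945 x of shoulder 24.52244585952831 z 56.87493551642247
6 -2 rim 297.76764551984155 x of shoulder 26.52244585952831 z 56.87493551642247
6 0 rim 292.3270680443733 x of shoulder 28.52244585952831 z 56.87493551642247
8 -4 rim 306.4838208885642 x of shoulder 23.974227557112787 z 58.42727863336397
8 -2 rim 301.04410438084443 x of shoulder 25.974227557112787 z 58.42727863336397
8 0 rim 295.56381125902817 x of shoulder 27.974227557112787 z 58.42727863336397
```

Rim row 286 fits a tilt of 0–3°. A little more downward press, then sliding forward under the lip.

Request:
apply_moves:
  increments:
    - [1,1.2,0,0,0]
    - [1,0.8,0,0,0]
    - [1,0,0,0,0]
    - [1,0,1.5,0,0]
    - [1,0,1.5,0,0]
    - [1,0,1,0,0]
    - [1,0,0,0,0]

```text
t: 15.8
eef_pos: [574.5, -209.8, 29.6]
tcp_rot: [-1.418, 1.57, 3.105]
ft_force: [-3.4, -0.1, 10.5]
opening: 0.266
```

```bash
python3 m2.py
```

```text
[ 8.33  0.38 29.56] [-3.42 -0.09 10.49] 0.2656092769467951 15.8
lip edge 286.38872518713265
[(230, 108), (232, 106), (234, 109), (236, 110), (238, 112), (240, 111), (242, 111), (244, 112), (246, 111), (248, 109), (250, 113), (252, 146), (254, 159), (256, 165), (258, 163), (260, 162), (262, 157), (264, 159), (266, 150), (268, 158), (270, 162), (272, 160), (274, 160), (276, 158), (278, 161), (280, 160), (282, 157), (284, 129), (286, 114), (288, 138), (290, 140), (292, 142), (294, 143), (296, 144), (298, 145), (300, 144), (302, 138), (304, 108), (306, 106), (308, 106), (310, 107), (312, 108), (314, 107), (316, 108), (318, 108), (320, 101), (322, 48), (324, 26), (326, 28), (328, 23), (330, 13), (332, 21), (334, 17), (336, 17), (338, 9)]
```

The forward force reversed (-3.4 N): something stops it. Locating the cell from its label edge (row ~303) to tell whether the nub is on the contact or the shoulder is against the lip.

```bash
python3 -c "
from tilt import *
import pickle
w=pickle.load(open('t4.pkl','rb'));im=w['pixels'].mean(2)
r=[(x,round(proj(w,S(x,0,52))[1],1)) for x in np.arange(8,36,2)];print(r)
print('lip',proj(w,S(33,0,55))[1],proj(w,S(33,0,53.5))[1])
# calibrate label place using w3 (level, centre = TCP, TCP at -44.61 old frame)
c=pickle.load(open('w3.pkl','rb'));g=c['pixels'].mean(2);print([(k,int(g[k,315])) for k in range(268,330,2)])
a=np.radians(-10.6);P=np.array([523.16,-196.23,149.57+13.4]);u=np.array([np.cos(a),np.sin(a),0])
print([(e,round(proj(c,P+e*u)[1],1)) for e in range(0,26,3)])
cv2.imwrite('pics/z8.png',cv2.resize(cv2.cvtColor(w['pixels'][225:345,230:400],cv2.COLOR_RGB2BGR),None,fx=4.5,fy=4.5,interpolation=cv2.INTER_CUBIC))
"
```

```text
[(np.int64(8), np.float64(346.6)), (np.int64(10), np.float64(341.6)), (np.int64(12), np.float64(336.6)), (np.int64(14), np.float64(331.5)), (np.int64(16), np.float64(326.4)), (np.int64(18), np.float64(321.3)), (np.int64(20), np.float64(316.1)), (np.int64(22), np.float64(310.9)), (np.int64(24), np.float64(305.7)), (np.int64(26), np.float64(300.4)), (np.int64(28), np.float64(295.1)), (np.int64(30), np.float64(289.7)), (np.int64(32), np.float64(284.3)), (np.int64(34), np.float64(278.9))]
lip 284.7552378202389 283.1547224580482
[(268, 93), (270, 108), (272, 140), (274, 131), (276, 137), (278, 144), (280, 145), (282, 143), (284, 146), (286, 145), (288, 143), (290, 144), (292, 145), (294, 145), (296, 146), (298, 123), (300, 107), (302, 107), (304, 106), (306, 107), (308, 103), (310, 48), (312, 22), (314, 29), (316, 17), (318, 23), (320, 23), (322, 27), (324, 22), (326, 18), (328, 19)]
[(0, np.float64(333.8)), (3, np.float64(326.6)), (6, np.float64(319.4)), (9, np.float64(312.1)), (12, np.float64(304.7)), (15, np.float64(297.3)), (18, np.float64(289.7)), (21, np.float64(282.1)), (24, np.float64(274.4))]
```

View pics/z8.png

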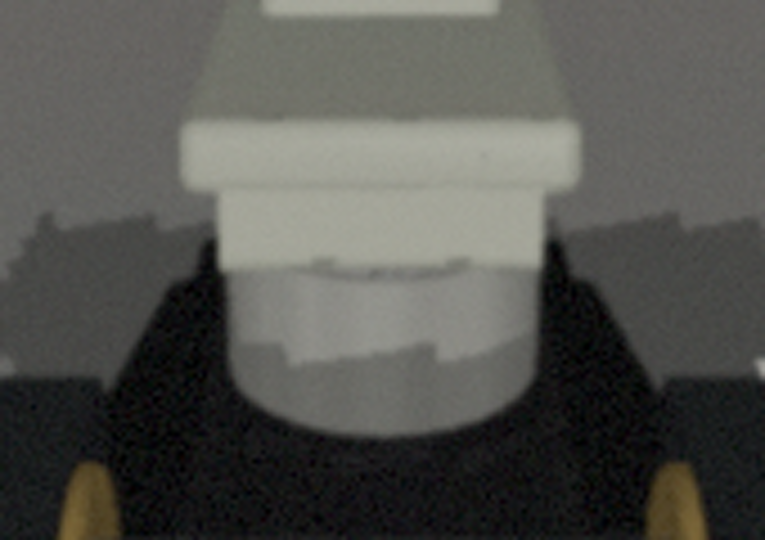

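Picture: the cell's rim just touches the lip's front edge at crop (375,272), row 285; the label edge gives centre x≈8–9. So the shoulder is 2–3° too high and bears on the lip. Backing off 2.5 mm, pressing further down, then forward again.

Request:
apply_moves:
  increments:
    - [1,0,-2.5,0,0]
    - [1,0,-3,0,0]
    - [1,1.2,0,0,0]
    - [1,1.2,0,0,0]
    - [1,1.0,0,0.4,0]
    - [1,0,0,0,0]

```text
t: 16.45
eef_pos: [571.4, -209.4, 27.6]
tcp_rot: [1.408, 1.566, -0.353]
ft_force: [4.7, 4.1, 18.9]
opening: 0.27
```

```bash
python3 m2.py
```

```text
[ 5.3   0.19 27.61] [ 4.67  4.07 18.95] 0.2696626318969909 16.45
lip edge 279.25497895186953
[(230, 109), (232, 109), (234, 110), (236, 108), (238, 112), (240, 112), (242, 111), (244, 141), (246, 158), (248, 165), (250, 165), (252, 161), (254, 158), (256, 157), (258, 151), (260, 160), (262, 160), (264, 160), (266, 159), (268, 162), (270, 159), (272, 161), (274, 158), (276, 144), (278, 108), (280, 138), (282, 133), (284, 126), (286, 144), (288, 146), (290, 145), (292, 146), (294, 146), (296, 143), (298, 144), (300, 145), (302, 143), (304, 143), (306, 140), (308, 111), (310, 108), (312, 107), (314, 108), (316, 108), (318, 108), (320, 67), (322, 23), (324, 15), (326, 22), (328, 15), (330, 19), (332, 9), (334, 24), (336, 20), (338, 18)]
```

```bash
python3 -c "
from tilt import *
import pickle
w=pickle.load(open('t4.pkl','rb'));a=np.radians(YAW)
def top(xc,th,b):
  t=np.radians(th);zc=26+25*np.sin(t)+13*np.cos(t)
  return proj(w,S(xc+b*np.cos(t)-13*np.sin(t),0,zc+b*np.sin(t)+13*np.cos(t)))[1]
for th in (0,2,4,6):
  print(th,[(xc,round(top(xc,th,23),1),round(top(xc,th,10.1),1)) for xc in (5,6,7,8,9)])
im=w['pixels'].mean(2)
for r in (290,300,310): print([int(x) for x in im[r,270:362:2]])
"
```

```text
0 [(5, np.float64(288.5), np.float64(323.0)), (6, np.float64(285.7), np.float64(320.4)), (7, np.float64(283.0), np.float64(317.7)), (8, np.float64(280.2), np.float64(315.1)), (9, np.float64(277.4), np.float64(312.5))]
2 [(5, np.float64(291.6), np.float64(325.8)), (6, np.float64(288.8), np.float64(323.1)), (7, np.float64(286.0), np.float64(320.5)), (8, np.float64(283.2), np.float64(317.8)), (9, np.float64(280.4), np.float64(315.2))]
4 [(5, np.float64(294.8), np.float64(328.5)), (6, np.float64(292.0), np.float64(325.9)), (7, np.float64(289.2), np.float64(323.2)), (8, np.float64(286.4), np.float64(320.6)), (9, np.float64(283.6), np.float64(317.9))]
6 [(5, np.float64(298.1), np.float64(331.4)), (6, np.float64(295.3), np.float64(328.7)), (7, np.float64(292.4), np.float64(326.0)), (8, np.float64(289.6), np.float64(323.4)), (9, np.float64(286.8), np.float64(320.7))]
[6, 8, 18, 0, 12, 74, 110, 117, 119, 127, 130, 130, 132, 136, 140, 138, 140, 136, 138, 140, 143, 144, 144, 143, 142, 139, 139, 135, 137, 138, 138, 137, 136, 135, 134, 127, 126, 117, 112, 99, 47, 20, 13, 14, 13, 10]
[6, 14, 21, 12, 14, 54, 94, 112, 119, 127, 126, 128, 129, 136, 139, 139, 138, 137, 138, 143, 144, 146, 145, 145, 141, 138, 137, 135, 135, 139, 137, 138, 135, 135, 130, 129, 123, 117, 111, 92, 28, 11, 8, 18, 8, 23]
[19, 11, 10, 18, 11, 5, 44, 83, 97, 97, 100, 96, 103, 104, 106, 106, 103, 104, 103, 108, 105, 110, 108, 104, 105, 102, 100, 100, 101, 105, 103, 105, 104, 105, 102, 99, 99, 94, 72, 24, 18, 22, 15, 6, 18, 18]
```

Pressing now meets 19 N, so the rails carry the cell. Advancing while keeping the press.

Request:
apply_moves:
  increments:
    - [1,0,1.5,0,0]
    - [1,0,1.5,0,0]
    - [1,0,1.5,0,0]
    - [1,0,1.5,0,0]
    - [1,0,0,0,0]

```text
t: 17.0
eef_pos: [574.9, -209.8, 26.8]
tcp_rot: [-1.769, 1.57, 2.753]
ft_force: [-5.8, 4.8, 20.9]
opening: 0.268
```

```bash
python3 m2.py
```

```text
[ 8.81  0.4  26.85] [-5.82  4.8  20.88] 0.2680136038144175 17.0
lip edge 290.774636642827
[(230, 159), (232, 113), (234, 111), (236, 111), (238, 106), (240, 112), (242, 110), (244, 107), (246, 109), (248, 111), (250, 112), (252, 112), (254, 114), (256, 146), (258, 159), (260, 165), (262, 162), (264, 159), (266, 158), (268, 156), (270, 150), (272, 160), (274, 159), (276, 160), (278, 161), (280, 160), (282, 162), (284, 159), (286, 158), (288, 137), (290, 135), (292, 144), (294, 146), (296, 146), (298, 145), (300, 139), (302, 109), (304, 109), (306, 107), (308, 106), (310, 108), (312, 109), (314, 108), (316, 109), (318, 106), (320, 98), (322, 35), (324, 17), (326, 23), (328, 16), (330, 17), (332, 26), (334, 23), (336, 16), (338, 18)]
```

Request:
apply_moves:
  increments:
    - [1,0,1.5,0,0]
    - [1,0,1.5,0,0]
    - [1,0,1,0,0]
    - [1,0,0,0,0]

```text
t: 17.45
eef_pos: [577.3, -210.2, 26.6]
tcp_rot: [-1.728, 1.566, 2.795]
ft_force: [-13.6, 4.5, 24.1]
opening: 0.266
```

```bash
python3 m2.py; python3 -c "
from tilt import *
import pickle
w=pickle.load(open('t4.pkl','rb'));print([(x,round(proj(w,S(x+10.1,0,52))[1],1)) for x in range(6,17)])"
```

```text
[11.18  0.45 26.64] [-13.57   4.46  24.09] 0.2661201383240602 17.45
lip edge 298.1474140137211
[(230, 140), (232, 158), (234, 162), (236, 148), (238, 113), (240, 109), (242, 110), (244, 112), (246, 107), (248, 110), (250, 112), (252, 112), (254, 110), (256, 110), (258, 106), (260, 109), (262, 119), (264, 151), (266, 163), (268, 163), (270, 162), (272, 159), (274, 159), (276, 155), (278, 153), (280, 159), (282, 160), (284, 161), (286, 159), (288, 160), (290, 161), (292, 160), (294, 153), (296, 127), (298, 144), (300, 145), (302, 138), (304, 110), (306, 109), (308, 105), (310, 109), (312, 108), (314, 109), (316, 108), (318, 107), (320, 106), (322, 68), (324, 15), (326, 27), (328, 23), (330, 17), (332, 25), (334, 18), (336, 28), (338, 19)]
[(6, np.float64(337.7)), (7, np.float64(335.1)), (8, np.float64(332.5)), (9, np.float64(329.9)), (10, np.float64(327.3)), (11, np.float64(324.7)), (12, np.float64(322.1)), (13, np.float64(319.5)), (14, np.float64(316.8)), (15, np.float64(314.2)), (16, np.float64(311.5))]
```

The label edge gives centre x≈12.2, so the shoulder is under the lip. A little more forward, then release and let the spring seat it.

Request:
apply_moves:
  increments:
    - [1,0,1.2,0,0]
    - [1,-0.5,0.8,0,0]
    - [0.6,0,0,0,0]
    - [0.4,0,0,0,0]
    - [0.4,0,0,0,0]
    - [0.4,0,0,0,0]

```text
t: 18.1
eef_pos: [581.4, -211.4, 25.4]
tcp_rot: [-1.526, 1.571, 2.996]
ft_force: [-0.4, 0.0, -0.1]
opening: 0.546
```

```bash
sed -i 's/^print(.lip/print([(x,round(proj(w,S(x+10.1,0,52))[1],1)) for x in range(10,17)]);&/' m2.py; python3 m2.py
```

```text
[15.48  0.04 25.43] [-0.41  0.02 -0.14] 0.5456485332480725 18.1
[(10, np.float64(339.7)), (11, np.float64(337.2)), (12, np.float64(334.5)), (13, np.float64(331.9)), (14, np.float64(329.3)), (15, np.float64(326.7)), (16, np.float64(324.0))]
lip edge 311.1485522639814
[(230, 97), (232, 97), (234, 101), (236, 106), (238, 112), (240, 120), (242, 155), (244, 159), (246, 159), (248, 126), (250, 111), (252, 110), (254, 108), (256, 111), (258, 110), (260, 109), (262, 110), (264, 106), (266, 109), (268, 109), (270, 112), (272, 112), (274, 113), (276, 132), (278, 155), (280, 164), (282, 163), (284, 161), (286, 159), (288, 159), (290, 150), (292, 160), (294, 158), (296, 162), (298, 160), (300, 159), (302, 161), (304, 159), (306, 136), (308, 113), (310, 107), (312, 106), (314, 106), (316, 110), (318, 109), (320, 107), (322, 108), (324, 107), (326, 135), (328, 143), (330, 138), (332, 110), (334, 88), (336, 28), (338, 26)]
```

Released with no residual force. Label row 334 suggests the cell is 1–2 mm short or slightly tilted. Withdrawing straight up to measure from the earlier clear viewpoint.

Request:
apply_moves:
  increments:
    - [0.3,-10,0,0,0]
    - [0.2,-35,0,0,0]
    - [0.2,-45,-10,0,0]
    - [0.2,-35,-30,0,0]
    - [0.2,0,-20,0,0]
    - [0.2,0,0,0,0]
    - [0.2,0,0,0,0]

```text
t: 18.85
eef_pos: [522.8, -200.3, 151.2]
tcp_rot: [1.221, 1.57, -0.54]
ft_force: [0.9, -1.4, -1.0]
opening: 0.799
```

```bash
cat > m3.py <<'E'
from tilt import *
import pickle
q,s=insc();print(q,s['t']);w=cam('wrist');b=cam('side');a=cam('scene');pickle.dump((a,b,w),open('t5.pkl','wb'))
im=w['pixels'].mean(2)
P=lambda x,z,y=0:proj(w,S(x,y,z)).round(1)
for n,X in {'lip':(33,56),'label0':(24.1,52),'flat_top':(-11,52),'housing':(-29,50),'housing rear':(-46,50)}.items(): print(n,P(*X))
r0,r1=int(P(42,56)[1]),int(P(-50,50)[1]);prof=[(r,int(round(P(0,52)[0]))) for r in range(r0-8,r1,1)]
c0=P(33,56)[0];c1=P(-29,50)[0];u=int(round((c0+c1)/2));print('col',u,[(r,int(im[r,u-2:u+3].mean())) for r in range(r0-8,r1)])
E
python3 m3.py
```

```text
[-44.15   0.23 151.23] 18.85
lip [314.2 125.2]
label0 [314.3 140.7]
flat_top [314.6 198.9]
housing [314.7 226.5]
housing rear [314.8 252.1]
col 314 [(101, 206), (102, 218), (103, 219), (104, 216), (105, 230), (106, 239), (107, 241), (108, 241), (109, 242), (110, 242), (111, 242), (112, 242), (113, 242), (114, 242), (115, 242), (116, 242), (117, 242), (118, 242), (119, 242), (120, 242), (121, 242), (122, 242), (123, 238), (124, 222), (125, 202), (126, 225), (127, 239), (128, 241), (129, 242), (130, 242), (131, 242), (132, 242), (133, 242), (134, 242), (135, 242), (136, 242), (137, 242), (138, 242), (139, 241), (140, 242), (141, 241), (142, 242), (143, 241), (144, 231), (145, 183), (146, 113), (147, 85), (148, 84), (149, 85), (150, 83), (151, 83), (152, 84), (153, 83), (154, 85), (155, 82), (156, 81), (157, 82), (158, 84), (159, 82), (160, 82), (161, 83), (162, 80), (163, 70), (164, 58), (165, 45), (166, 35), (167, 30), (168, 29), (169, 29), (170, 27), (171, 32), (172, 30), (173, 28), (174, 31), (175, 29), (176, 28), (177, 29), (178, 32), (179, 30), (180, 29), (181, 29), (182, 27), (18
[... 175 characters left out ...]
 (199, 130), (200, 130), (201, 129), (202, 126), (203, 116), (204, 122), (205, 131), (206, 130), (207, 131), (208, 131), (209, 124), (210, 122), (211, 126), (212, 121), (213, 123), (214, 131), (215, 131), (216, 127), (217, 124), (218, 112), (219, 115), (220, 126), (221, 124), (222, 98), (223, 63), (224, 59), (225, 88), (226, 122), (227, 147), (228, 157), (229, 162), (230, 164), (231, 162), (232, 162), (233, 163), (234, 163), (235, 162), (236, 161), (237, 162), (238, 161), (239, 162), (240, 161), (241, 160), (242, 160), (243, 160), (244, 160), (245, 160), (246, 160), (247, 159), (248, 159), (249, 159), (250, 156), (251, 145), (252, 124), (253, 106), (254, 99), (255, 97), (256, 99), (257, 98)]
```

Calibrated at the lip (125) and housing (226), the black label spans rows 145.3–195.5 against 146.8–196.7 predicted for the home pose, so the cell is home along x within ~1 mm. To check level, I'll touch its top near the nub end with closed fingertips (level top is z = 52, so TCP 63); the light press also seats it.

Request:
apply_moves:
  increments:
    - [1,0,30,0,0]
    - [1,0,33.5,0.2,0]
    - [1,20,0,0,0]
    - [1,35,0,0,0]
    - [1,23,0,0,0]
    - [1,5,0,0,0]
    - [1,0,0,0,0]
    - [1,0,0,0,0]

```text
t: 19.8
eef_pos: [585.5, -212.5, 68.5]
tcp_rot: [1.259, 1.569, -0.501]
ft_force: [-0.2, -0.5, -0.5]
opening: 0.182
```

```bash
python3 -c "
from h import *
q,s=insc();print(q,s['ft_force'],s['opening'],env.tip_extent)"
```

```text
[19.71 -0.25 68.52] [-0.23 -0.49 -0.52] 0.18219972142075075 11.0
```

Request:
apply_moves:
  increments:
    - [1,1.5,0,0,0]
    - [1,0,0,0,0]
    - [1,0,0,0,0]
    - [1,1.5,0,0,0]
    - [1,1,0,0,0]
    - [1,0,0,0,0]

```text
t: 20.4
eef_pos: [584.8, -212.3, 63.5]
tcp_rot: [-1.412, 1.571, 3.11]
ft_force: [-0.2, 0.2, -0.5]
opening: 0.007
```

Request:
apply_moves:
  increments:
    - [1,0.6,0,0,0]
    - [1,0,0,0,0]

```text
t: 20.6
eef_pos: [584.9, -212.3, 63.2]
tcp_rot: [0.996, 1.571, -0.765]
ft_force: [-0.5, -0.1, 2.7]
opening: 0.006
```

Request:
apply_moves:
  increments:
    - [1,0.6,0,0,0]
    - [1,0,0,0,0]

```text
t: 20.8
eef_pos: [584.9, -212.3, 63.1]
tcp_rot: [1.115, 1.57, -0.645]
ft_force: [-2.4, 0.4, 7.9]
opening: 0.003
```

Request:
apply_moves:
  increments:
    - [1,0.6,0,0,0]
    - [1,0,0,0,0]

```text
t: 21.0
eef_pos: [585.0, -212.3, 63.1]
tcp_rot: [1.197, 1.57, -0.564]
ft_force: [-3.8, 3.0, 13.5]
opening: 0.005
```

Contact at TCP 63.1–63.2, so the cell top is at z≈52.1 with stiff support: level on the rails. Withdrawing and re-measuring.

Request:
apply_moves:
  increments:
    - [1,-10,0,0,0]
    - [1,-35,0,0,0]
    - [0.6,-43,-30,0,0]
    - [0.2,0,-33.5,0,0]
    - [0.2,0,0,0,0]
    - [0.2,0,0,0,0]
    - [0.2,0,0,0,0]

```text
t: 21.7
eef_pos: [524.6, -200.8, 147.7]
tcp_rot: [1.244, 1.57, -0.517]
ft_force: [0.4, -0.7, -0.4]
opening: 0.368
```

```bash
python3 m3.py | cut -c1-2600; python3 -c "
import pickle,numpy as np
from h import *
a,b,w=pickle.load(open('t5.pkl','rb'));a0,b0=pickle.load(open('ab.pkl','rb'))
for n,x,x0 in(('scene',a,a0),('side',b,b0)):
    d=cv2.absdiff(x['pixels'],x0['pixels']).max(2)>50
    for nm,X in (('slim',(510,217,7)),('fat',(453,68,17))):
        u,v=proj(x,X).astype(int);print(n,nm,d[v-14:v+14,u-16:u+16].sum())
"
```

```text
[-42.3   -0.02 147.7 ] 21.7
lip [313.9 128.4]
label0 [313.9 143.9]
flat_top [314.2 202.7]
housing [314.4 230.5]
housing rear [314.5 256.3]
col 314 [(104, 197), (105, 217), (106, 214), (107, 219), (108, 234), (109, 240), (110, 241), (111, 242), (112, 242), (113, 242), (114, 242), (115, 242), (116, 242), (117, 242), (118, 242), (119, 242), (120, 242), (121, 242), (122, 242), (123, 241), (124, 242), (125, 242), (126, 239), (127, 224), (128, 207), (129, 226), (130, 239), (131, 241), (132, 242), (133, 242), (134, 242), (135, 242), (136, 242), (137, 242), (138, 242), (139, 242), (140, 242), (141, 242), (142, 241), (143, 242), (144, 242), (145, 242), (146, 241), (147, 233), (148, 191), (149, 126), (150, 89), (151, 84), (152, 84), (153, 83), (154, 84), (155, 83), (156, 84), (157, 84), (158, 85), (159, 85), (160, 84), (161, 83), (162, 79), (163, 61), (164, 38), (165, 31), (166, 33), (167, 28), (168, 32), (169, 30), (170, 31), (171, 29), (172, 30), (173, 30), (174, 29), (175, 30), (176, 30), (177, 29), (178, 29), (179, 31), (180, 29), (181, 29), (182, 31), (183, 28), (184, 32), (185, 31), (186
[... 242 characters left out ...]
3), (208, 133), (209, 135), (210, 131), (211, 130), (212, 129), (213, 119), (214, 120), (215, 125), (216, 122), (217, 124), (218, 131), (219, 127), (220, 122), (221, 116), (222, 109), (223, 117), (224, 127), (225, 124), (226, 91), (227, 59), (228, 58), (229, 88), (230, 121), (231, 146), (232, 158), (233, 161), (234, 163), (235, 163), (236, 163), (237, 162), (238, 162), (239, 162), (240, 161), (241, 162), (242, 162), (243, 161), (244, 161), (245, 161), (246, 161), (247, 160), (248, 161), (249, 160), (250, 159), (251, 159), (252, 159), (253, 158), (254, 157), (255, 149), (256, 131), (257, 110), (258, 100), (259, 99), (260, 98), (261, 97)]
scene slim 439
scene fat 534
side slim 464
side fat 123
```

The label span is unchanged relative to the prediction and the hand is clear. Handing in.

```bash
python3 -c "
from h import *
print(env.job_done())"
```

```text
the job is handed in; nothing more can be done
None
```

The middle-sized cell is loaded in the leftmost scale, and I handed the job in at about 22 s of the 48 s allowed. It sits flat end on the spring and nub under the lip, with the robot clear of everything.

**How it went:** The tool cannot tilt, so I levered the cell up in the grip to about 23°, first on the lip, then on the rear edge of the spring housing. The flat end then pushed the spring plate back. The nub end caught on the lip once going down and once going forward. Both times I backed off and tried again. I then pressed the cell level on the rails, slid it under the lip and released it.

**Last checks:**
- **Position:** after release the label edges were within about 1 mm of where they should be with the cell home. They were unchanged after a light press.
- **Level:** closed fingertips touched the cell top near the nub at z ≈ 52.1 mm (52 when level). It did not give under 13.5 N.
- **Forces:** the highest force I read at the wrist was about 28 N, well under the limit.

**Not confirmed:**
- **Nub contact:** I could not see the nub touching the contact, because the lip hides it. I inferred it from the position and the spring.
- **Tilt during entry:** the fits ran slightly below the recommended 25–30°, and one close-range label reading disagreed by 1–2 mm. I put that down to misreading a shadow edge.
- **Other cells:** comparing before and after pictures showed changes around the slim and fat cells. The arm and its shadow stood differently in the two pictures and it never went near either cell, but I did not check this further.

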